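# Raise a counterweighted stencil frame and register the sketchbook on the press bed

### The arm

A 6-joint arm with a two-finger parallel gripper is mounted at the origin on the work surface; the furniture and walls round the work are solid. World frame = base frame: x ahead of the robot, y to its left, z up, the work surface at z = 0. Lengths are in m, angles in rad, forces in N, time in s.
With the tool pointing down it reaches from about 0.375 to 0.9 m from the base axis. Payload 3.1 kg.
Tool frame: the origin (TCP) lies at the very end of the fingers, on their centre line; the grasp point (between the pads) lies 19 mm behind it (tcp_to_grasp is the distance from the TCP to the grasp point, in m); z points along the fingers, y is the direction in which the jaws open and shut (so a half turn about z gives the same grasp; the last joint's range is limited). The gripper opens to 85 mm and grips with 20 to 120 N. Pads are 22 mm wide; open, the fingers measure 114 mm over their backs; the gripper's body (76 mm by 85 mm) begins 54 mm behind the grasp point. The pads swing forward as they close: fully open they stand 13 mm farther back than shut.
Start: joints at [1.073, 0.527, 1.433, -0, 1.181, -0.178], TCP at [0.196, 0.593, 0.231] pointing down, gripper open.
Joint ranges: [-3.08, 3.08], [-0.75, 2.2], [0.22, 2.44], [-1.43, 4.57], [0, 2.65], [-2.85, 2.85]. Speed limits (rad/s): [2.79, 2.79, 3.14, 3.14, 3.14, 3.14].

### API

Orientations are given as a unit quaternion [x, y, z, w].
In Python, from station import sense, snapshot, camera_info, sign_off, tcp_to_grasp gives the robot as it stands.
- The arm moves only by the shell command python3 -m inch 'ROWS' [FORCE]. ROWS is JSON, a list of rows, each a list of 3 entries, a list of its own where there are three numbers: the closure, from -1 (fully open) to 1 (shut), so that 0 is half open, then the shift along the tool's x, y, z normalised to -1 to 1, where 1 is 10 cm, then the turn, a rotation vector about the tool's x, y, z normalised to -1 to 1, where 1 is 360 degrees. In form: [[jaw, [dx, dy, dz], [ax, ay, az]], ...]. A call has 1 to 20 rows; each row is the pose to reach, as a shift and turn from the pose commanded when the call began, along the tool's axes at that moment, turning the shorter way round; what a row does not reach only later rows make up. A row lasts 1/10 s, in which the tool goes at most 50 mm and 8.59 degrees, less where a joint would pass 70% of its speed; a pose out of reach is approached as far as the arm can. A call with a number of a shift or a turn outside -1 to 1 is refused whole. A call with a gripper value outside its range is refused whole. The fingers move at their own pace and stop on an object; FORCE is the grip in N (left out, the last holds). Time passes only in rows, so rows that repeat a pose let the fingers close. It gives the time, the measured TCP pose, the force and the opening at its end, in the units of the state.
- sense(): the state, without advancing time (a new reading comes with each control period).
- snapshot(name): name is "scene" or "top" or "wrist"; returns (picture, depth): 480x640x3 uint8, blue, green, red; 480x640 float32, m along the optical axis (not along the pixel's ray), 0 where there is no reading.
- camera_info(name): a dict with "K" (3x3 intrinsics, pixels), "origin" and "orientation" of the camera in the world. Camera axes: x right, y down, z forward; pixel columns grow to the right and rows downward; lengths in m; the calibration is good to about 2 mm. A picture is of the moment at which its call begins: read the wrist's pose just before it. camera_info takes no time and is no camera call; for the wrist camera it gives the pose at the moment of the call.
- sign_off(): hands the job in, once; it reports no verdict.
The state is a dict: "t": time; "q": joint angles; "qd": joint speeds; "tau": joint torques, N m; "tcp_pos": TCP position; "tool_rot": TCP orientation; "force": force on the tool from outside, world axes, zero at the start; "ft_torque": the same for the moment, N m; "finger_gap": opening from 0.0 (shut) to 1.0 (fully open).
Only numpy, scipy, OpenCV 4.12 (cv2) and the standard library are available. Lean on these libraries where they do the work, as an engineer would, in place of code of your own. Each camera call takes 0.05 s, during which the arm holds its last target.

### The job

The hinged stencil press is closed over a sketchbook that has slipped out of register. With the fingertips under its front lip, push the stencil frame up past its balance point so that the counterweight keeps it standing raised; then push the sketchbook along the bed until it is fully home, square against both the back stop and the side stop. Only push: do not grip the lip or lift the sketchbook, and leave the other things on the bench where they are.

Things in the scene. Friction and masses are not known exactly. Their poses are not given: they have to be found in the camera images.
- press: Base of the stencil press, fixed on the bench: plywood bed with a grey top, 260 x 290 mm, on rubber feet. Origin: centre of the base at bench height. Axes: +x from the front (lip side) to the back (hinge), +y to the press's left, z up. Bed top 30 mm above the origin. Hinge axis parallel to y at x = +100, z = 80 mm, brackets at y = +-105 mm.
- stencil (a joint): Hinge angle of the stencil frame, rad: 0 closed, level over the bed (underside 16 mm above it); grows as the front edge rises; 1.66 raised, at rest, leaning back a little. Aluminium frame 205 x 270 mm, 14 mm thick, front edge 230 mm from the hinge axis. Balances at about 1.0 rad: below it falls shut, above it falls open by itself (damped) and stays. Lifting at the lip takes 2.5 to 4 N when closed, less as it rises.
- lip_under (a point): Middle of the lip's underside, 12 mm from its free edge; moves with the frame, axes as the press's when closed. Lip: plate 42 x 110 x 4 mm along the frame's front, bent up 45 degrees from the frame, wooden strip 7 mm thick on its upper face; open space below and in front. Pressing on strip and underside at once counts as gripping. Closed: 80 mm above the bench, 251 mm before the hinge axis; free edge at 90 and 258 mm.
- weight_mid (a point): Centre of the counterweight, a steel cylinder 46 mm across and 78 mm long on two rods; turns with the frame. Frame closed: 161 mm above the bench, 29 mm behind the hinge axis; it swings down behind the press as the frame rises. Raised, the frame stands upright at the back of the bed, its face 35 mm before the hinge axis at its foot, its top 0.34 m above the bench.
- back_stop (a point): Centre of the front face of the back stop: a steel bar 170 mm long (along the press's y) and 7 mm high on the bed, at x = +70 mm in the press's frame.
- side_stop (a point): Centre of the inner face of the side stop: a short steel block 26 mm long (along the press's x) and 7 mm high on the bed's right, at x = -10, y = -115.5 mm in the press's frame.
- book_mid (a point): Centre of the cream sketchbook, half-way up (5.5 mm above its underside). It is 140 mm (its x) x 200 mm (its y) x 11 mm, 0.28 kg, loose on the smooth bed, with its x and y nearly along those of the press; it starts 15 to 35 mm short of the back stop and 12 to 28 mm short of the side stop, turned by up to 0.12 rad.
- sketchbook: The same sketchbook; origin at the centre of its underside, z up.
- book_home (a point): Where the sketchbook's centre lies when it is fully home against both stops (fixed to the press, same axes): 0, -15, 35.5 mm in the press's frame.
- ink_roller: Bystander: ink roller with a black handle, 109 x 172 x 33 mm, to the robot's right of the press.
- pot_a: Bystander: pigment pot with a white lid, 58 mm across, 59 mm high, to the robot's right.
- pot_b: Bystander: pigment pot with a blue lid, same size, beside the other.
- brush: Bystander: flat brush with a red handle, 23 x 206 x 13 mm, in front of the press.
- tape: Bystander: black roll of tape, 84 mm across, 18 mm high, between the robot and the press.
- pen: Bystander: marker pen, 16 x 134 mm, lying to the robot's left of the press.
- rubber: Bystander: white eraser, 22 x 50 x 13 mm, between the robot and the press.

How it is judged:
On the way, in this order (a step that is already met when the one before it is completed fails the run):
1. the fingers are pushing the stencil frame up by its front lip (or the front rail behind it) (value of joint stencil between 0.3 and 1.2 rad and (contact force between the fingers and stencil_c44 above 0.3 N or contact force between the fingers and stencil_c3 above 0.3 N)), for 0.1 s.
2. the stencil frame has been pushed up past its balance point and stands raised, clear of the fingers (value of joint stencil above 1.5 rad and contact force between each of the arm, the fingers and stencil below 0.5 N), for 0.3 s.
3. the sketchbook is home against the back stop and the side stop, with the frame still raised (value of joint stencil above 1.5 rad and x of book_mid in the frame of book_home between -0.003 and 0.003 m and y of book_mid in the frame of book_home between -0.003 and 0.003 m and z of book_mid in the frame of book_home below 0.003 m and angle between the x axis of book_mid and the x axis of book_home, either way round below 0.03 rad), for 0.2 s.
At the end, for the whole second after the job is handed in: The frame stands raised on its own (hinge beyond 1.5 rad, at rest), and the sketchbook lies flat on the bed at rest, its centre within 3 mm of the home position in both directions and square to the press within 0.03 rad (all of step 3 and velocity of joint stencil between -0.1 and 0.1 rad/s and linear speed of sketchbook below 0.02 m/s); the robot touches nothing.
It fails at once if the sketchbook is lifted off the bed (over 8 mm) or tipped (over 0.1 rad) (z of book_mid in the frame of book_home above 0.008 m or angle between sketchbook's own z axis and vertical above 0.1 rad).
It fails at once if the lip is gripped: the fingers press on its wooden strip and on the plate below at once (contact force between the fingers and stencil_c45 above 1 N and contact force between the fingers and stencil_c44 above 1 N).
It fails at once if another thing on the bench is pushed away or picked up (moved over 20 mm) (distance of any of ink_roller, pot_a, pot_b, brush, tape, pen, rubber from where it was at the start of the episode above 0.02 m).
It also fails if it takes over 67 s, if anything falls off the work surface, if the arm or the gripper's body presses on something with over 40 N, if the wrist force passes 120 N, or if a joint passes its speed limit or range.

## Working session

There is one attempt and no reset: what is moved stays moved. The work goes in short steps, Python scripts to look and compute and a shell command to move; the robot and the scene stay as the last step left them, time stands still between calls to the robot, and variables do not carry over. Pictures are saved under pics/ and viewed, and the job is handed in when it is done.

```bash
ls; mkdir -p pics; cat > h.py <<'E'
import numpy as np,cv2
from scipy.spatial.transform import Rotation as R
from station import *
def snap(n,f):
    ci=camera_info(n); p,d=snapshot(n); cv2.imwrite('pics/'+f+'.png',p); np.savez('pics/'+f+'.npz',p=p,d=d,K=ci['K'],o=ci['origin'],q=ci['orientation']); return p,d,ci
def load(f):
    z=np.load('pics/'+f+'.npz'); return z['p'],z['d'],dict(K=z['K'],origin=z['o'],orientation=z['q'])
def rot(ci):
    o=np.array(ci['orientation']); return o if o.shape==(3,3) else R.from_quat(o).as_matrix()
def ray(ci,u,v):
    K=np.array(ci['K']); return rot(ci)@np.array([(u-K[0,2])/K[0,0],(v-K[1,2])/K[1,1],1])
def plane(ci,u,v,z):
    r=ray(ci,u,v); o=np.array(ci['origin']); return o+r*(z-o[2])/r[2]
def dpt(ci,d,u,v): return np.array(ci['origin'])+ray(ci,u,v)*d[int(v),int(u)]
E
python3 - <<'E'
from h import *
print(sense()); 
for n in('scene','top','wrist'):
    p,d,ci=snap(n,n+'0'); print(n,ci)
E
```

```text
pics
{'t': 0.0, 'q': array([ 1.07352478e+00,  5.28463346e-01,  1.43390354e+00,  5.64710758e-06,
        1.18138701e+00, -1.78515804e-01]), 'qd': array([ 0.00030765,  0.00033564, -0.00081917, -0.00038081,  0.00027048,
        0.00180729]), 'tau': array([ 4.76969799e-04, -4.42352128e+01, -1.78023148e+01, -2.55576397e-04,
        8.37989501e-03,  3.13217484e-06]), 'tcp_pos': array([0.19550022, 0.59288647, 0.23033495]), 'tool_rot': array([ 1.58704961e-01,  9.87325462e-01, -1.01865302e-03, -3.60690328e-04]), 'force': array([0.861688  , 0.25626307, 0.55823244]), 'ft_torque': array([0.03997121, 0.05721649, 0.00720604]), 'finger_gap': 0.9997761073512453}
scene {'K': array([[538.8620937 ,   0.        , 323.76177879],
       [  0.        , 538.8620937 , 236.82823206],
       [  0.        ,   0.        ,   1.        ]]), 'origin': array([-0.07467389,  0.17942168,  1.1043456 ]), 'orientation': array([-0.52882213,  0.79256565, -0.25028234,  0.17188833])}
top {'K': array([[577.81277543,   0.        , 320.22282924],
       [  0.        , 577.81277543, 241.2749792 ],
       [  0.        ,   0.        ,   1.        ]]), 'origin': array([ 0.38987986, -0.07872603,  1.55730613]), 'orientation': array([-0.69918556,  0.71227872, -0.04321334,  0.0439452 ])}
wrist {'K': array([[338.84827437,   0.        , 322.59577392],
       [  0.        , 338.84827437, 240.75397214],
       [  0.        ,   0.        ,   1.        ]]), 'origin': array([0.12243478, 0.61637001, 0.37372852]), 'orientation': array([0.80110608, 0.57929547, 0.08748153, 0.12244505])}
```

View pics/scene0.png

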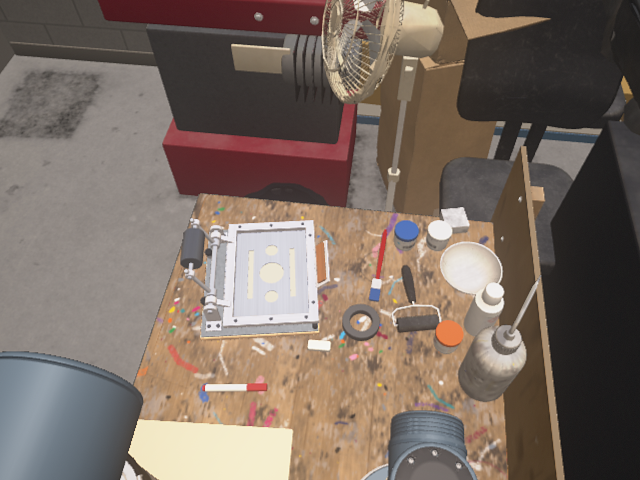

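View pics/top0.png

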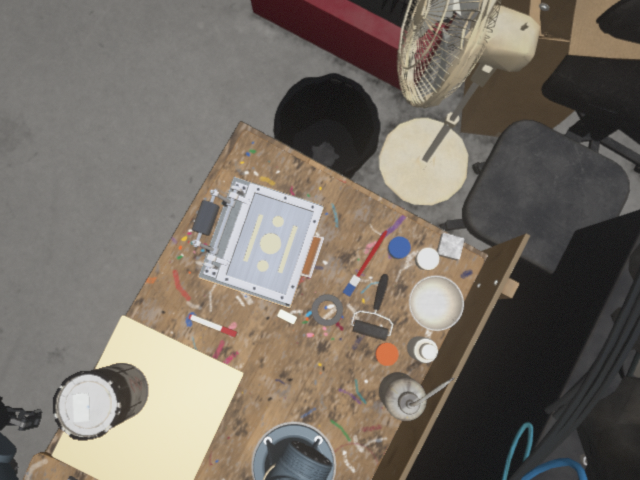

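```bash
python3 - <<'E'
from h import *
p,d,ci=load('top0'); cv2.imwrite('pics/c_top.png',cv2.resize(p[165:345,170:410],None,fx=3.3,fy=3.3,interpolation=cv2.INTER_CUBIC)[:600])
p,d,ci=load('scene0'); cv2.imwrite('pics/c_scene.png',cv2.resize(p[205:405,170:430],None,fx=3,fy=3,interpolation=cv2.INTER_CUBIC))
E
```

```text
(no output)
```

View pics/c_top.png

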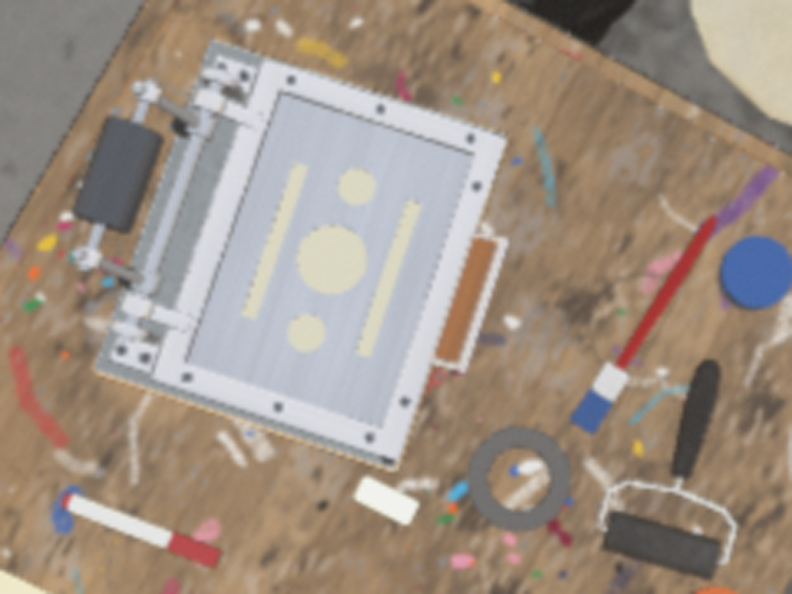

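View pics/c_scene.png

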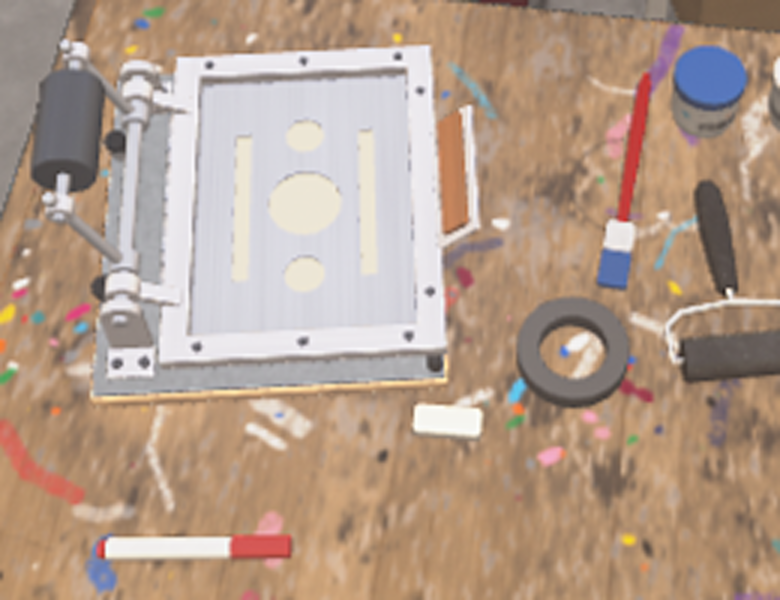

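```bash
python3 - <<'E'
from h import *
p,d,ci=load('top0')
P={}
for n,u,v,z in[('BR',265,58,.06),('FR',506,138,.06),('FL',392,462,.06),('BL',155,377,.06),('bedBL',96,371,.03),('bedBR',216,42,.03),('lipR',506,240,.09),('lipL',462,371,.09),('lipin R',480,237,.06),('eraser',386,500,.013),('tape',518,478,.018),('brushtip',588,415,.01),('brushend',712,225,.01),('pen1',70,500,.01),('pen2',215,558,.01)]:
    uu,vv=170+u/3.3,165+v/3.3
    P[n]=plane(ci,uu,vv,z); print(n,P[n].round(4),dpt(ci,d,uu,vv).round(4))
x=P['BR']+P['BL']-P['FR']-P['FL']; y=P['BL']+P['FL']-P['BR']-P['FR']
print(np.linalg.norm(x)/2,np.linalg.norm(y)/2,np.arctan2(x[1],x[0]),np.arctan2(-y[0],y[1]))
p2,d2,c2=load('scene0')
for n,u,v,z in[('BR',178,57,.06),('FR',430,45,.06),('FL',445,345,.06),('BL',163,362,.06),('bedBL',92,398,.03),('bedFL',445,380,.03),('lipR',470,107,.09),('lipL',478,227,.09)]:
    print(n,plane(c2,170+u/3,205+v/3,z).round(4),dpt(c2,d2,170+u/3,205+v/3).round(4))
E
```

```text
BR [0.7354 0.1031 0.06  ] [0.7434 0.1073 0.0255]
FR [ 0.6667 -0.0888  0.06  ] [ 0.6723 -0.089   0.0297]
FL [0.4116 0.0051 0.06  ] [0.4119 0.0063 0.0384]
BL [0.4814 0.1904 0.06  ] [0.4809 0.1889 0.0683]
bedBL [0.4889 0.2431 0.03  ] [0.4891 0.2438 0.0266]
bedBR [0.7564 0.1469 0.03  ] [0.7554 0.1462 0.0343]
lipR [ 0.5808 -0.087   0.09  ] [ 0.581  -0.087   0.0882]
lipL [ 0.4798 -0.0512  0.09  ] [ 0.48   -0.0512  0.0871]
lipin R [ 0.5875 -0.0666  0.06  ] [ 0.5859 -0.0667  0.0719]
eraser [0.382  0.0129 0.013 ] [0.3821 0.0127 0.0171]
tape [ 0.3976 -0.0934  0.018 ] [ 0.3977 -0.0935  0.0019]
brushtip [ 0.4472 -0.1511  0.01  ] [ 0.4475 -0.1514  0.0032]
brushend [ 0.6004 -0.2564  0.01  ] [ 0.6005 -0.2564  0.0097]
pen1 [0.3867 0.2675 0.01  ] [0.3867 0.2663 0.0154]
pen2 [0.3384 0.1508 0.01  ] [0.3385 0.1504 0.0127]
0.20091084160980036 0.27016502718734625 1.2189119872750136 1.2288972927081723
BR [0.7367 0.1005 0.06  ] [0.7363 0.1006 0.0606]
FR [ 0.6693 -0.0915  0.06  ] [ 7.116e-01 -1.069e-01  7.000e-04]
FL [ 0.4158 -0.0017  0.06  ] [ 0.4152 -0.0015  0.0612]
BL [0.4806 0.1882 0.06  ] [0.4809 0.1882 0.0593]
bedBL [0.4887 0.2438 0.03  ] [0.4909 0.244  0.0258]
bedFL [0.4039 0.0036 0.03  ] [0.405  0.0032 0.0274]
lipR [ 0.5808 -0.0899  0.09  ] [ 0.5795 -0.0893  0.0921]
lipL [ 0.4803 -0.0543  0.09  ] [ 0.4821 -0.0551  0.0867]
```

```bash
python3 -m inch '[[1,[-0.3,-0.33,0],[0,0,0]],[1,[-0.6,-0.66,0],[0,0,0]],[1,[-0.88,-0.98,0],[0,0,0]]]' && python3 -m inch '[[1,[-0.3,-0.33,0],[0,0,0]],[1,[-0.6,-0.66,0],[0,0,0]],[1,[-0.88,-0.98,0],[0,0,0]]]'
```

```text
t: 0.45
tcp_pos: [0.2488, 0.4714, 0.2309]
tool_rot: [0.158, 0.987, -0.0, -0.0]
force: [1.1, -0.1, 0.4]
finger_gap: 0.516
t: 0.75
tcp_pos: [0.3019, 0.3505, 0.2312]
tool_rot: [0.159, 0.987, -0.0, 0.0]
force: [1.1, 0.2, -0.2]
finger_gap: -0.0
```

Tracks well.

```bash
python3 -m inch '[[1,[-0.3,-0.33,0],[0,0,0]],[1,[-0.6,-0.66,0],[0,0,0]],[1,[-0.88,-0.98,0],[0,0,0]]]' && python3 -m inch '[[1,[-0.3,-0.33,0],[0,0,0]],[1,[-0.6,-0.66,0],[0,0,0]],[1,[-0.88,-0.98,0],[0,0,0]]]' && python3 -m inch '[[1,[-0.3,-0.33,0],[0,0,0]],[1,[-0.6,-0.66,0],[0,0,0]],[1,[-0.88,-0.98,0],[0,0,0]]]' && python3 -m inch '[[1,[-0.3,-0.33,0],[0,0,0]],[1,[-0.6,-0.66,0],[0,0,0]],[1,[-0.85,-0.98,0],[0,0,0]],[1,[-0.85,-0.98,0],[0,0,0]]]'
python3 -c "
from h import *
s=sense();print(s['q'].round(3),s['tcp_pos'],s['tool_rot'])"
```

```text
t: 1.05
tcp_pos: [0.3548, 0.2299, 0.2313]
tool_rot: [0.159, 0.987, 0.0, 0.0]
force: [0.3, -0.0, 0.4]
finger_gap: -0.002
t: 1.35
tcp_pos: [0.4078, 0.1091, 0.2314]
tool_rot: [0.159, 0.987, 0.0, 0.0]
force: [1.6, 0.7, -0.7]
finger_gap: -0.0
t: 1.65
tcp_pos: [0.4607, -0.0117, 0.2313]
tool_rot: [0.159, 0.987, 0.0, 0.0]
force: [1.0, -0.3, -0.6]
finger_gap: -0.004
t: 2.05
tcp_pos: [0.5128, -0.1348, 0.2314]
tool_rot: [0.161, 0.987, -0.001, 0.002]
force: [0.0, 0.5, -0.5]
finger_gap: -0.001
[-4.670e-01  3.990e-01  1.673e+00 -1.000e-03  1.066e+00 -1.714e+00] [ 0.5128241  -0.13478223  0.2313741 ] [ 0.16114609  0.98692757 -0.00129124  0.00206058]
```

```bash
python3 -m inch '[[1,[0,0,0],[-0.02,0,0]],[1,[0,0,0],[-0.04,0,0]],[1,[0,0,0],[-0.06,0,0]],[1,[0,0,0],[-0.08,0,0]],[1,[0,0,0],[-0.1,0,0]],[1,[0,0,0],[-0.12,0,0]],[1,[0,0,0],[-0.14,0,0]],[1,[0,0,0],[-0.16,0,0]],[1,[0,0,0],[-0.1667,0,0]],[1,[0,0,0],[-0.1667,0,0]],[1,[0,0,0],[-0.1667,0,0]]]'
python3 - <<'E'
from h import *
s=sense();print(s['q'].round(3),s['tcp_pos'],R.from_quat(s['tool_rot']).as_matrix().round(3))
snap('scene','s1');snap('wrist','w1')
E
```

```text
t: 3.15
tcp_pos: [0.5101, -0.1287, 0.2316]
tool_rot: [0.137, 0.855, 0.493, 0.079]
force: [0.7, -1.1, 0.2]
finger_gap: 0.001
[-0.911  0.663  1.694  0.801  1.559 -2.515] [ 0.51012208 -0.12869758  0.23156192] [[-0.95   0.157  0.27 ]
 [ 0.313  0.476  0.822]
 [ 0.     0.866 -0.501]]
```

View pics/s1.png

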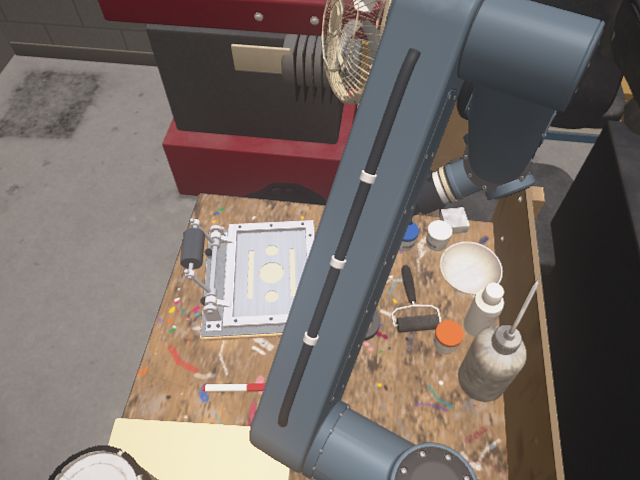

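View pics/w1.png

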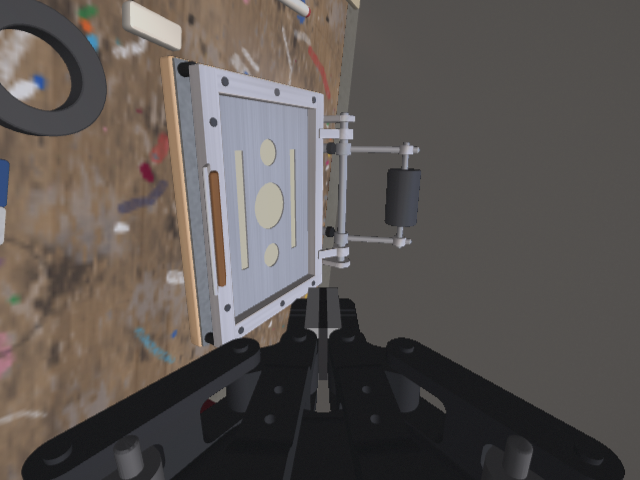

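```bash
python3 -m inch '[[1,[0,-0.23,0.19],[0,0,0]],[1,[0,-0.46,0.38],[0,0,0]],[1,[0,-0.69,0.57],[0,0,0]],[1,[0,-0.69,0.57],[0,0,0]]]' && python3 -m inch '[[1,[0,-0.23,0.19],[0,0,0]],[1,[0,-0.46,0.38],[0,0,0]],[1,[0,-0.69,0.57],[0,0,0]],[1,[0,-0.69,0.57],[0,0,0]],[1,[0,-0.69,0.57],[0,0,0]]]'
python3 - <<'E'
from h import *
s=sense();print(s['q'].round(3),s['tcp_pos'])
snap('wrist','w2')
E
```

```text
t: 3.65
tcp_pos: [0.5141, -0.1133, 0.1416]
tool_rot: [0.137, 0.855, 0.495, 0.077]
force: [-1.1, 0.5, -0.1]
finger_gap: 0.0
t: 4.15
tcp_pos: [0.52, -0.1012, 0.0564]
tool_rot: [0.137, 0.855, 0.494, 0.08]
force: [-0.3, 0.2, 0.6]
finger_gap: 0.004
[-0.866  0.968  1.734  0.873  1.308 -2.757] [ 0.52000421 -0.10123206  0.05643142]
```

View pics/w2.png

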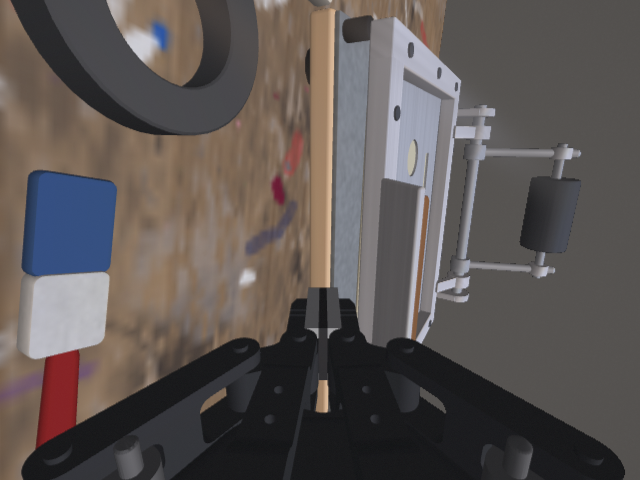

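```bash
python3 -m inch '[[1,[0,0.09,0.13],[0,0,0]],[1,[0,0.18,0.26],[0,0,0]],[1,[0,0.275,0.396],[0,0,0]],[1,[0,0.33,0.36],[0,0,0]],[1,[0,0.38,0.33],[0,0,0]]]'
python3 - <<'E'
from h import *
s=sense();print(s['q'].round(3),s['tcp_pos'])
snap('wrist','w3')
E
```

```text
t: 4.7
tcp_pos: [0.5344, -0.0548, 0.0715]
tool_rot: [0.137, 0.855, 0.493, 0.079]
force: [1.0, -0.2, -3.1]
finger_gap: -0.006
[-0.787  0.934  1.778  0.939  1.275 -2.743] [ 0.53438248 -0.05481301  0.07152511]
```

View pics/w3.png

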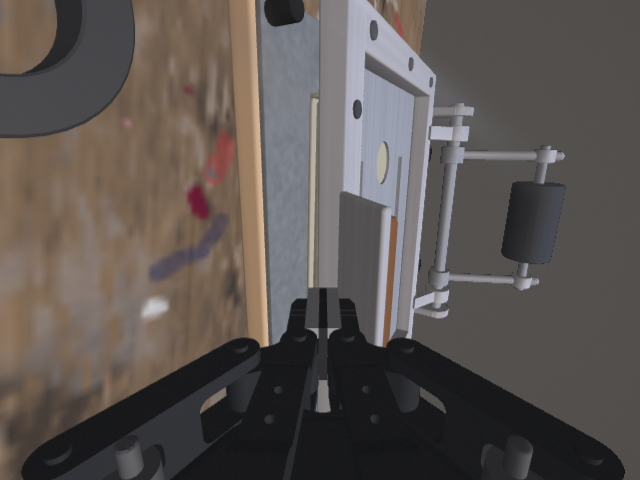

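```bash
python3 -m inch '[[1,[0,0.1,-0.05],[0,0,0]],[1,[0,0.2,-0.1],[0,0,0]],[1,[0,0.31,-0.145],[0,0,0]],[1,[0,0.42,-0.19],[0,0,0]],[1,[0,0.54,-0.228],[0,0,0]],[1,[0,0.65,-0.255],[0,0,0]],[1,[0,0.77,-0.28],[0,0,0]],[1,[0,0.89,-0.3],[0,0,0]]]'
python3 - <<'E'
from h import *
s=sense();print(s['q'].round(3),s['tcp_pos'])
snap('wrist','w4')
E
```

```text
t: 5.55
tcp_pos: [0.5404, -0.0382, 0.1645]
tool_rot: [0.137, 0.855, 0.494, 0.08]
force: [-0.8, -2.0, -1.7]
finger_gap: 0.006
[-0.758  0.757  1.792  0.931  1.36  -2.599] [ 0.54040881 -0.03823348  0.16445186]
```

View pics/w4.png

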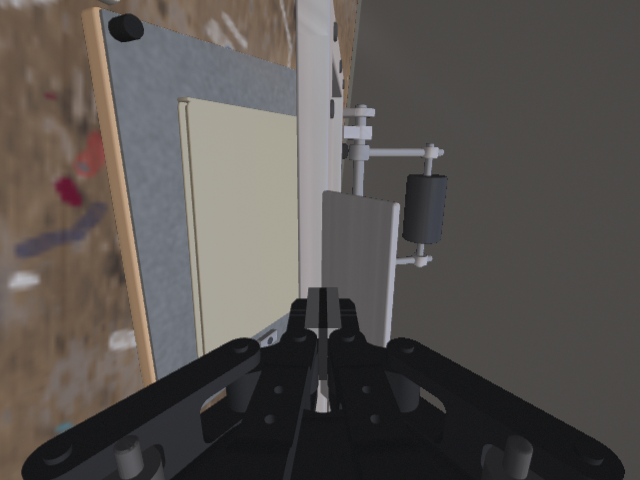

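```bash
python3 -m inch '[[1,[0,0.12,-0.01],[0,0,0]],[1,[0,0.24,-0.02],[0,0,0]],[1,[0,0.36,-0.02],[0,0,0]],[1,[0,0.48,-0.01],[0,0,0]],[1,[0,0.6,0],[0,0,0]],[1,[0,0.71,0.016],[0,0,0]],[1,[0,0.83,0.04],[0,0,0]],[1,[0,0.94,0.068],[0,0,0]]]'
python3 - <<'E'
from h import *
s=sense();print(s['q'].round(3),s['tcp_pos'])
snap('wrist','w5')
E
```

```text
t: 6.4
tcp_pos: [0.5578, 0.012, 0.2434]
tool_rot: [0.137, 0.855, 0.494, 0.081]
force: [-0.7, -5.4, 3.5]
finger_gap: -0.0
[-0.664  0.609  1.787  0.976  1.402 -2.439] [0.55775106 0.01197667 0.24339998]
```

View pics/w5.png

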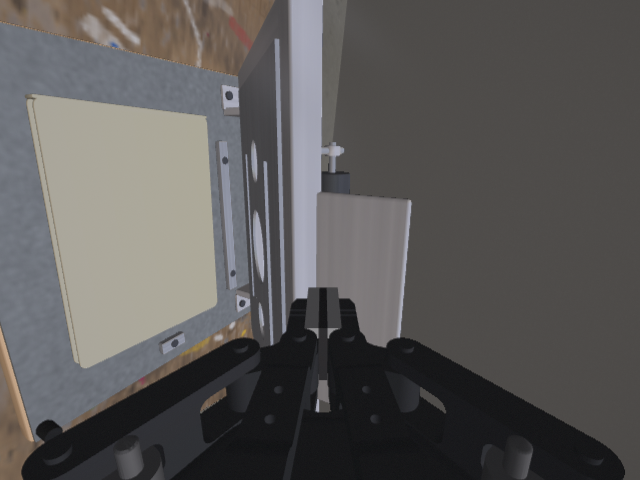

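```bash
python3 -m inch '[[1,[0,0.11,0.04],[0,0,0]],[1,[0,0.22,0.08],[0,0,0]],[1,[0,0.34,0.125],[0,0,0]],[1,[0,0.44,0.175],[0,0,0]],[1,[0,0.54,0.23],[0,0,0]],[1,[0,0.65,0.29],[0,0,0]],[1,[0,0.75,0.36],[0,0,0]]]'
python3 - <<'E'
from h import *
s=sense();print(s['q'].round(3),s['tcp_pos'])
snap('wrist','w6')
E
```

```text
t: 7.15
tcp_pos: [0.5794, 0.078, 0.2915]
tool_rot: [0.137, 0.854, 0.496, 0.081]
force: [-1.8, -5.7, 12.0]
finger_gap: -0.001
[-0.536  0.525  1.768  1.044  1.381 -2.302] [0.57938308 0.07801742 0.29146211]
```

View pics/w6.png

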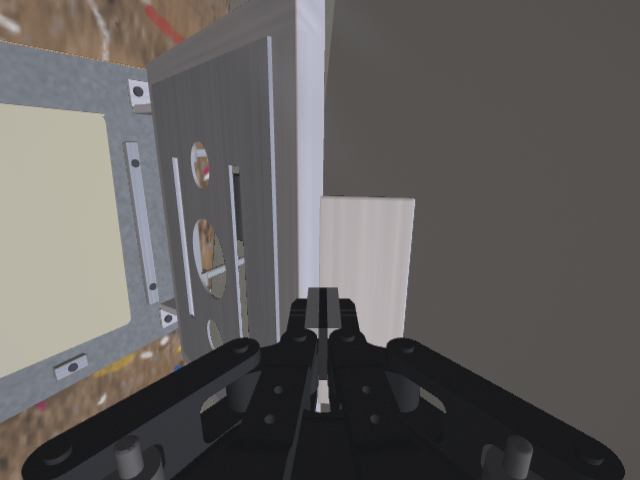

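```bash
python3 -m inch '[[1,[0,0.1,0.02],[0,0,0]],[1,[0,0.18,0.08],[0,0,0]],[1,[0,0.24,0.14],[0,0,0]],[1,[0,0.14,-0.1],[0,0,0]],[1,[0,0.04,-0.35],[0,0,0]],[1,[0,-0.06,-0.6],[0,0,0]],[1,[0,-0.1,-0.8],[0,0,0]],[1,[0,-0.1,-0.8],[0,0,0]]]'
python3 - <<'E'
from h import *
s=sense();print(s['q'].round(3),s['tcp_pos'])
snap('wrist','w7');snap('scene','s7');snap('top','t7')
E
```

```text
t: 8.0
tcp_pos: [0.5553, 0.0049, 0.3193]
tool_rot: [0.138, 0.855, 0.493, 0.08]
force: [-0.4, 0.5, -0.3]
finger_gap: 0.003
[-0.677  0.485  1.729  0.949  1.511 -2.292] [0.55526041 0.00493556 0.31934486]
```

View pics/w7.png

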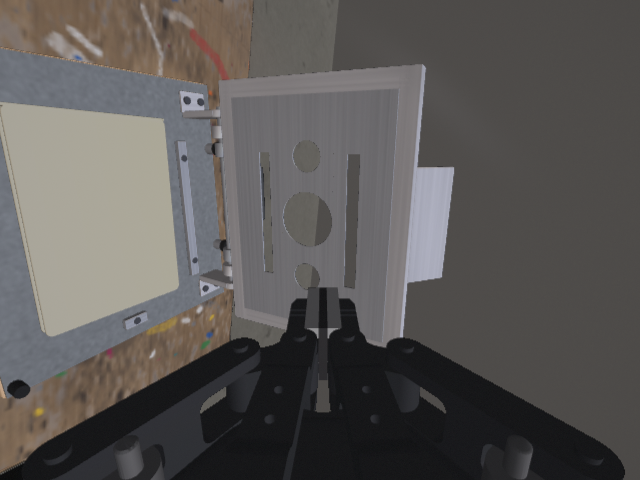

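View pics/s7.png

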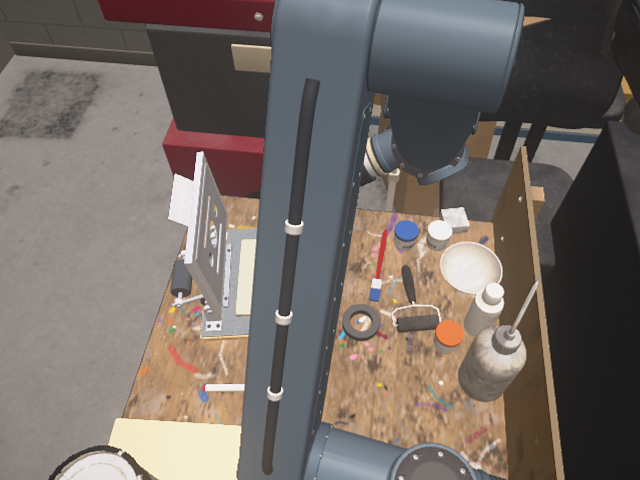

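View pics/t7.png

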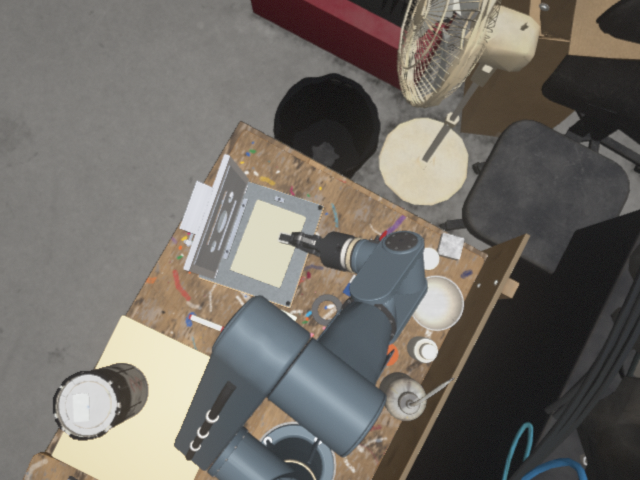

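```bash
python3 -m inch '[[1,[0,-0.1,0],[0.02,0,0]],[1,[0,-0.2,0],[0.04,0,0]],[1,[0,-0.3,0],[0.06,0,0]],[1,[0,-0.4,0],[0.08,0,0]],[1,[0,-0.5,-0.02],[0.1,0,0]],[1,[0,-0.6,-0.04],[0.12,0,0]],[1,[0,-0.7,-0.05],[0.14,0,0]],[1,[0,-0.72,-0.05],[0.16,0,0]],[1,[0,-0.72,-0.05],[0.1667,0,0]],[1,[0,-0.72,-0.05],[0.1667,0,0]],[1,[0,-0.72,-0.05],[0.1667,0,0]]]'
python3 - <<'E'
from h import *
s=sense();print(s['q'].round(3),s['tcp_pos'])
snap('wrist','w8')
p,d,ci=snap('scene','s8')
cv2.imwrite('pics/s8c.png',cv2.resize(p[150:350,150:410],None,fx=3,fy=3,interpolation=cv2.INTER_CUBIC))
E
```

```text
t: 9.25
tcp_pos: [0.5419, -0.0305, 0.2592]
tool_rot: [0.158, 0.987, 0.001, -0.001]
force: [-0.4, -0.1, 0.4]
finger_gap: -0.002
[-2.630e-01  3.840e-01  1.606e+00  1.000e-03  1.153e+00 -1.517e+00] [ 0.54185083 -0.03045907  0.25921643]
```

View pics/w8.png

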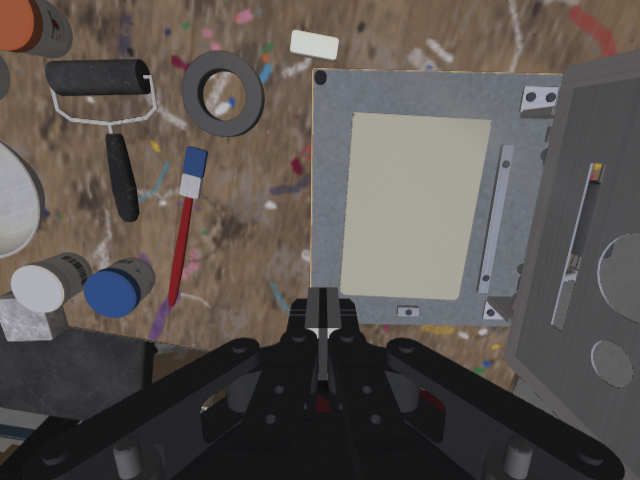

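View pics/s8c.png

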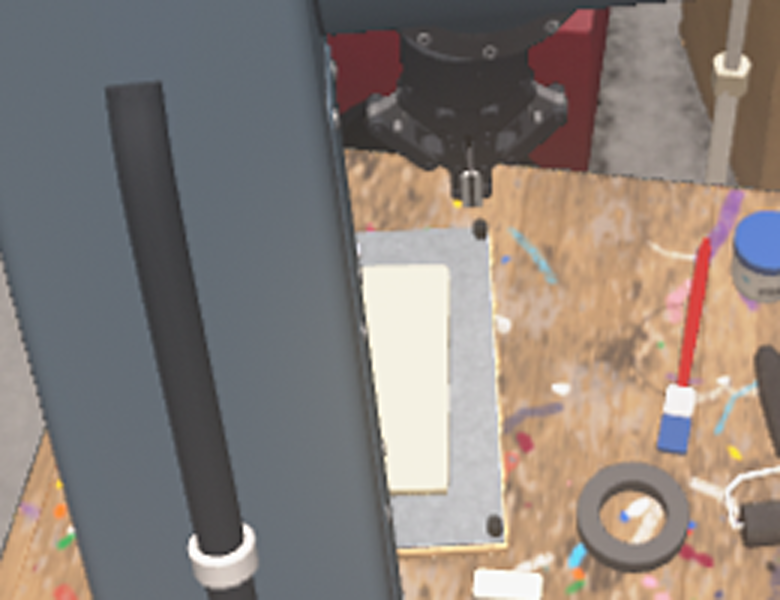

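```bash
cat >> h.py <<'E'
YAW=1.227; O=np.array([.584,.0775])
def topress(p):
    c,s=np.cos(YAW),np.sin(YAW); d=np.array(p)[:2]-O; return np.array([d[0]*c+d[1]*s,-d[0]*s+d[1]*c])
def book(f):
    p,d,ci=load(f); hsv=cv2.cvtColor(p,cv2.COLOR_BGR2HSV); m=cv2.inRange(hsv,(20,30,120),(38,110,255))
    m=cv2.morphologyEx(m,cv2.MORPH_OPEN,np.ones((5,5)))
    cs,_=cv2.findContours(m,cv2.RETR_EXTERNAL,cv2.CHAIN_APPROX_NONE); c=max(cs,key=cv2.contourArea)
    pts=np.array([plane(ci,u,v,.041)[:2] for u,v in c[:,0,:]]); return c,pts
E
python3 - <<'E'
from h import *
p,d,ci=load('w8')
for n,u,v,z in[('bFL',354,113,.041),('bBL',491,121,.041),('bBR',458,299,.041),('bFR',341,293,.041),('bedFL',313,70,.03),('bedFRleftpt',310,275,.03),('bs1',503,147,.037),('bs2',481,290,.037),('ss1',399,307,.037),('ss2',420,308,.037)]:
    w=plane(ci,u,v,z); print(n,w.round(4),(topress(w)*1000).round(1),dpt(ci,d,u,v)[2].round(4))
c,pts=book('w8'); r=cv2.minAreaRect((pts*1000).astype(np.float32)); print(cv2.contourArea(c),r,topress(np.array(r[0])/1000)*1000)
E
```

```text
bFL [0.4581 0.0294 0.041 ] [-87.7 102.3] 0.0423
bBL [0.5084 0.1584 0.041 ] [50.7 98.5] 0.0416
bBR [0.6938 0.0873 0.041 ] [  46.3 -100.1] 0.0296
bFR [ 0.6433 -0.0416  0.041 ] [-92.2 -95.9] 0.0306
bedFL [0.4066 0.0031 0.03  ] [-129.8  141.9] 0.0264
bedFRleftpt [ 0.6146 -0.0707  0.03  ] [-129.2  -78.8] 0.0263
bs1 [0.5381 0.1677 0.037 ] [69.5 73.6] 0.0377
bs2 [0.6932 0.1166 0.037 ] [ 73.6 -89.6] 0.0383
ss1 [0.6847 0.0188 0.037 ] [ -21.3 -114.5] 0.0385
ss2 [0.6939 0.0425 0.037 ] [   4.1 -115.2] 0.0307Traceback (most recent call last):
  File "<stdin>", line 5, in <module>
  File "h.py", line 21, in book
    cs,_=cv2.findContours(m,cv2.RETR_EXTERNAL,cv2.CHAIN_APPROX_NONE); c=max(cs,key=cv2.contourArea)
                                                                        ~~~^^^^^^^^^^^^^^^^^^^^^^^^
ValueError: max() iterable argument is empty
```

```bash
python3 -m inch '[[1,[0,0,0.35],[0,0,0.004]],[1,[0,0,0.7],[0,0,0.004]],[1,[0,0,1],[0,0,0.004]],[1,[0,0,1],[0,0,0.004]]]' && python3 -m inch '[[1,[0,0,0.3],[0,0,0]],[1,[0,0,0.6],[0,0,0]],[1,[0,0,0.9],[0,0,0]],[1,[0,0,0.9],[0,0,0]]]' && python3 -m inch '[[1,[0,0,0.15],[0,0,0]],[1,[0,0,0.3],[0,0,0]],[1,[0,0,0.34],[0,0,0]],[1,[0,0,0.34],[0,0,0]]]'
python3 - <<'E'
from h import *
s=sense();print(s['q'].round(3),s['tcp_pos'],topress(s['tcp_pos']),R.from_quat(s['tool_rot']).as_matrix().round(3))
snap('wrist','w9')
E
```

```text
t: 9.75
tcp_pos: [0.539, -0.0319, 0.1561]
tool_rot: [0.172, 0.985, 0.001, -0.005]
force: [0.2, 0.5, -0.0]
finger_gap: 0.001
t: 10.15
tcp_pos: [0.5406, -0.032, 0.0679]
tool_rot: [0.172, 0.985, 0.0, -0.003]
force: [0.1, -0.6, 0.0]
finger_gap: -0.001
t: 10.55
tcp_pos: [0.5431, -0.0323, 0.037]
tool_rot: [0.171, 0.985, -0.0, 0.001]
force: [0.2, -0.3, 0.3]
finger_gap: -0.002
[-0.265  0.722  1.776  0.     0.642 -1.491] [ 0.54314807 -0.03226091  0.03696976] [-0.1171076   0.00146494] [[-0.941  0.338  0.002]
 [ 0.338  0.941 -0.   ]
 [-0.002  0.    -1.   ]]
```

View pics/w9.png

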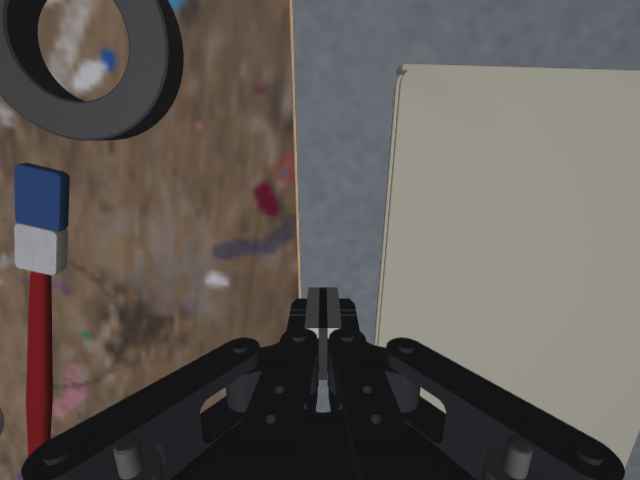

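```bash
python3 -m inch '[[1,[0,0,0.025],[0,0,0]],[1,[0,0.1,0.025],[0,0,0]],[1,[0,0.15,0.025],[0,0,0]],[1,[0,0.2,0.025],[0,0,0]],[1,[0,0.24,0.025],[0,0,0]],[1,[0,0.28,0.025],[0,0,0]]]'
python3 - <<'E'
from h import *
s=sense();print(s['tcp_pos'],topress(s['tcp_pos']))
snap('wrist','w10')
E
```

```text
t: 11.2
tcp_pos: [0.552, -0.0051, 0.0335]
tool_rot: [0.171, 0.985, -0.0, 0.0]
force: [0.3, -1.4, 2.5]
finger_gap: 0.003
[ 0.55203911 -0.00514296  0.0334774 ] [-0.0885797   0.00223466]
```

View pics/w10.png

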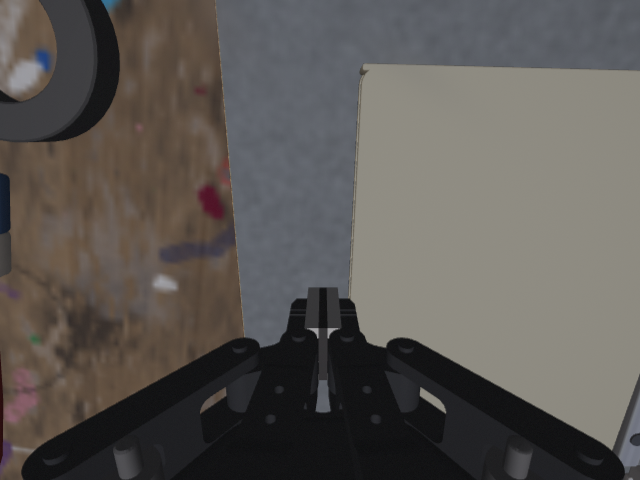

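```bash
python3 - <<'E'
from h import *
p,d,ci=load('w10')
for u,v,z in[(362,66,.041),(350,290,.041),(217,0,.03),(243,320,.03)]:
    print((topress(plane(ci,u,v,z))*1000).round(1))
E
```

```text
[-75.3 102.8]
[-77.4  14. ]
[-128.7  126.9]
[-128.4   -7.4]
```

```bash
python3 -m inch '[[1,[0,0.02,0],[0,0,0]],[1,[0,0.04,0],[0,0,0]],[1,[0,0.06,0],[0,0,0]],[1,[0,0.07,0],[0,0,0]],[1,[0,0.07,0],[0,0,0]]]'; python3 -m inch '[[1,[0,0.01,0],[0,0,0]],[1,[0,0.01,0],[0,0,0]]]';python3 -m inch '[[1,[0,0.01,0],[0,0,0]],[1,[0,0.01,0],[0,0,0]]]'
python3 - <<'E'
from h import *
s=sense();print(s['tcp_pos'],topress(s['tcp_pos']))
E
```

```text
t: 11.75
tcp_pos: [0.5546, 0.0008, 0.0333]
tool_rot: [0.171, 0.985, -0.0, 0.0]
force: [0.4, -1.8, -0.2]
finger_gap: 0.003
t: 11.95
tcp_pos: [0.5548, 0.0014, 0.0333]
tool_rot: [0.171, 0.985, -0.0, 0.0]
force: [0.4, -4.7, 1.0]
finger_gap: 0.001
t: 12.15
tcp_pos: [0.555, 0.0016, 0.0333]
tool_rot: [0.171, 0.985, -0.001, 0.0]
force: [-0.8, -7.0, 1.3]
finger_gap: -0.004
[0.55496171 0.00157593 0.03329852] [-0.08126888  0.00174778]
```

```bash
python3 -m inch '[[1,[0,0.02,0],[0,0,0]],[1,[0,0.02,0],[0,0,0]]]';python3 -m inch '[[1,[0,0.02,0],[0,0,0]],[1,[0,0.02,0],[0,0,0]]]'
python3 - <<'E'
from h import *
s=sense();print(s['tcp_pos'],topress(s['tcp_pos']))
snap('wrist','w11')
E
```

```text
t: 12.35
tcp_pos: [0.5551, 0.0019, 0.0333]
tool_rot: [0.17, 0.985, -0.002, -0.0]
force: [-2.5, -14.1, 1.2]
finger_gap: -0.0
t: 12.55
tcp_pos: [0.5552, 0.0022, 0.0333]
tool_rot: [0.169, 0.986, -0.003, -0.001]
force: [-4.8, -20.8, 1.9]
finger_gap: -0.002
[0.55523241 0.00217077 0.0333198 ] [-0.08061761  0.00169342]
```

View pics/w11.png

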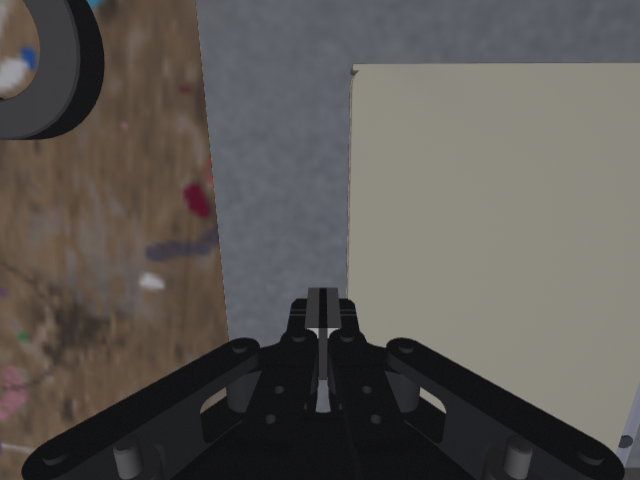

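```bash
python3 -m inch '[[1,[0,-0.15,0],[0,0,0]],[1,[0,-0.3,0],[0,0,0]],[1,[0,-0.3,-0.35],[0,0,0]],[1,[0,-0.3,-0.7],[0,0,0]],[1,[0.4,0,-0.7],[0,0,0]],[1,[0.7,0.4,-0.7],[0,0,0]],[1,[1,0.73,-0.7],[0,0,0]],[1,[1,0.73,-0.7],[0,0,0]]]' && python3 -m inch '[[1,[0.33,0,0],[0,0,0]],[1,[0.33,0,0],[0,0,0]]]'
python3 - <<'E'
from h import *
s=sense();print(s['tcp_pos'],topress(s['tcp_pos']))
snap('wrist','w12');p,d,c=snap('top','t12')
cv2.imwrite('pics/t12c.png',cv2.resize(p[130:330,150:410],None,fx=3,fy=3,interpolation=cv2.INTER_CUBIC))
E
```

```text
t: 13.4
tcp_pos: [0.4817, 0.1134, 0.103]
tool_rot: [0.168, 0.986, 0.0, -0.003]
force: [-0.7, -0.4, -0.1]
finger_gap: 0.002
t: 13.6
tcp_pos: [0.4498, 0.1213, 0.1027]
tool_rot: [0.17, 0.985, -0.0, -0.004]
force: [-0.3, 0.2, -1.0]
finger_gap: 0.002
[0.44981585 0.1212607  0.10267086] [-0.0040287   0.14108208]
```

View pics/w12.png

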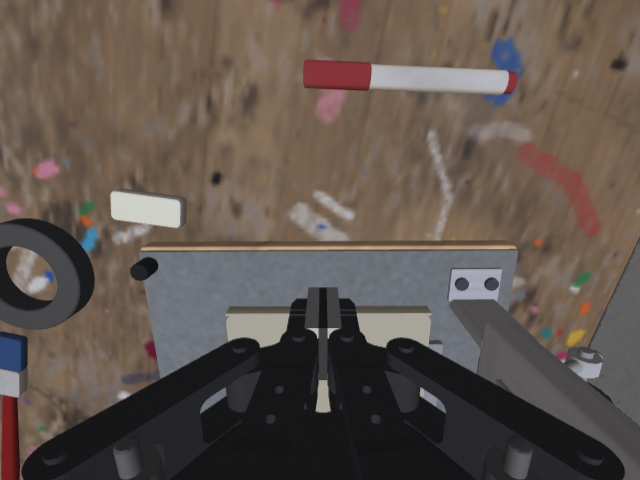

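View pics/t12c.png

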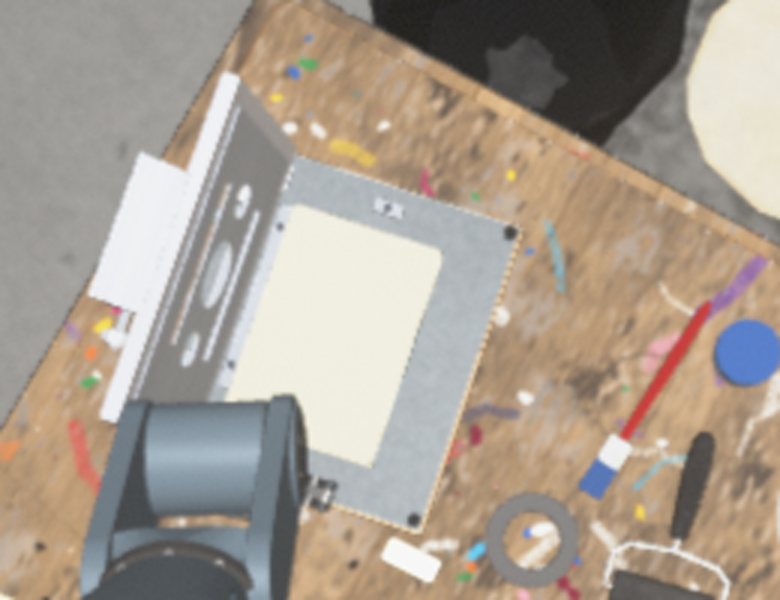

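```bash
python3 -m inch '[[1,[0,-0.1,0.3],[0,0,0]],[1,[0,-0.1,0.6],[0,0,0]],[1,[0,-0.1,0.69],[0,0,0]],[1,[-0.08,-0.1,0.69],[0,0,0]],[1,[-0.16,-0.1,0.69],[0,0,0]],[1,[-0.2,-0.1,0.69],[0,0,0]],[1,[-0.24,-0.1,0.69],[0,0,0]]]'
python3 - <<'E'
from h import *
s=sense();print(s['tcp_pos'],topress(s['tcp_pos']))
snap('wrist','w13')
E
```

```text
t: 14.4
tcp_pos: [0.4759, 0.1027, 0.0352]
tool_rot: [0.171, 0.985, 0.0, 0.001]
force: [-1.3, 0.8, 0.5]
finger_gap: 0.004
[0.47590499 0.10265069 0.03524192] [-0.01275598  0.11024687]
```

View pics/w13.png

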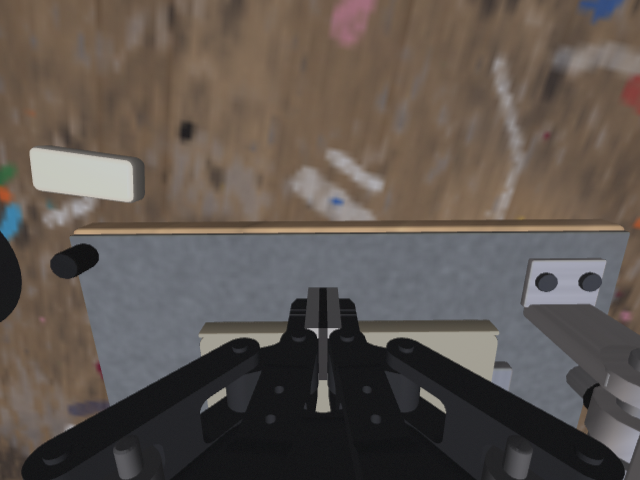

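```bash
python3 -m inch '[[1,[-0.03,0,0.015],[0,0,0]],[1,[-0.06,0,0.015],[0,0,0]],[1,[-0.09,0,0.015],[0,0,0]],[1,[-0.11,0,0.015],[0,0,0]],[1,[-0.11,0,0.015],[0,0,0]]]'; python3 -m inch '[[1,[-0.015,0,0],[0,0,0]],[1,[-0.015,0,0],[0,0,0]]]';python3 -m inch '[[1,[-0.015,0,0],[0,0,0]],[1,[-0.015,0,0],[0,0,0]]]'
python3 - <<'E'
from h import *
s=sense();print(s['tcp_pos'],topress(s['tcp_pos']))
E
```

```text
t: 14.95
tcp_pos: [0.4857, 0.099, 0.0328]
tool_rot: [0.171, 0.985, 0.0, 0.0]
force: [-0.1, 0.2, 0.1]
finger_gap: 0.003
t: 15.15
tcp_pos: [0.4867, 0.0986, 0.0327]
tool_rot: [0.171, 0.985, -0.0, 0.0]
force: [-0.4, -0.6, -0.1]
finger_gap: -0.002
t: 15.35
tcp_pos: [0.4881, 0.0981, 0.0327]
tool_rot: [0.171, 0.985, 0.0, 0.0]
force: [-1.2, 0.2, -0.7]
finger_gap: 0.006
[0.48811382 0.09807265 0.03274436] [-0.01295097  0.09720939]
```

```bash
python3 -m inch '[[1,[-0.02,0,0],[0,0,0]],[1,[-0.02,0,0],[0,0,0]]]';python3 -m inch '[[1,[-0.02,0,0],[0,0,0]],[1,[-0.02,0,0],[0,0,0]]]'
python3 - <<'E'
from h import *
s=sense();print(s['tcp_pos'],topress(s['tcp_pos']))
snap('wrist','w14');p,d,c=snap('top','t14')
cv2.imwrite('pics/t14c.png',cv2.resize(p[130:330,150:410],None,fx=3,fy=3,interpolation=cv2.INTER_CUBIC))
E
```

```text
t: 15.55
tcp_pos: [0.4893, 0.0975, 0.0327]
tool_rot: [0.171, 0.985, -0.0, -0.001]
force: [-1.4, 0.1, 0.4]
finger_gap: -0.001
t: 15.75
tcp_pos: [0.4893, 0.0972, 0.0326]
tool_rot: [0.171, 0.985, -0.0, -0.003]
force: [-4.8, 2.3, 2.8]
finger_gap: 0.002
[0.48928676 0.09724423 0.03259124] [-0.01333556  0.09582586]
```

View pics/w14.png

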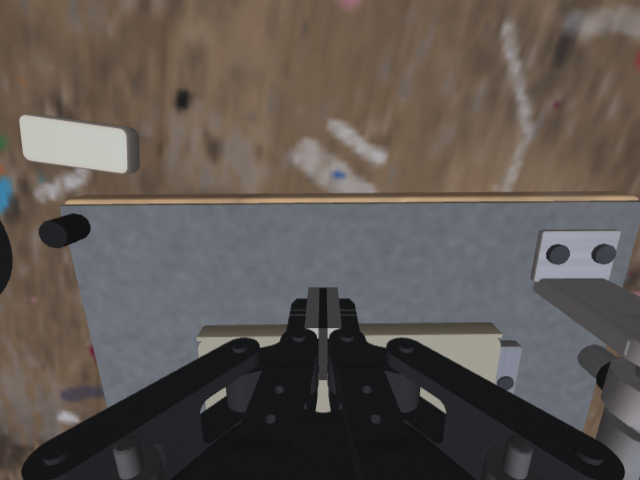

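View pics/t14c.png

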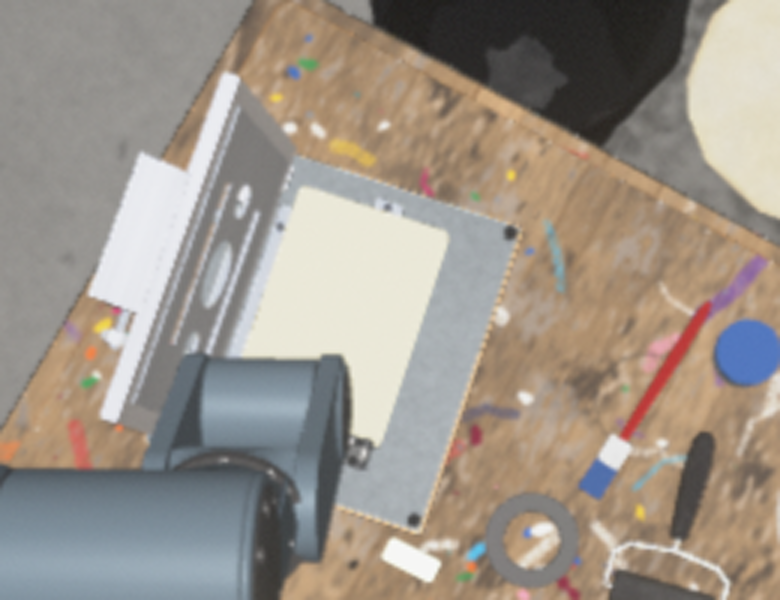

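```bash
python3 -m inch '[[1,[-0.02,0,0],[0,0,0]],[1,[-0.02,0,0],[0,0,0]]]'; python3 -m inch '[[1,[0.15,0,0],[0,0,0]],[1,[0.3,0,0],[0,0,0]],[1,[0.3,0,-0.35],[0,0,0]],[1,[0.3,0,-0.7],[0,0,0]],[1,[0,-0.4,-0.7],[0,0,0]],[1,[-0.4,-0.8,-0.7],[0,0,0]],[1,[-0.8,-1,-0.7],[0,0,0]],[1,[-1,-1,-0.7],[0,0,0]],[1,[-1,-1,-0.7],[0,0,0]]]'
python3 - <<'E'
from h import *
s=sense();print(s['tcp_pos'],topress(s['tcp_pos']))
snap('wrist','w15');p,d,c=snap('top','t15')
cv2.imwrite('pics/t15c.png',cv2.resize(p[130:330,150:410],None,fx=3,fy=3,interpolation=cv2.INTER_CUBIC))
E
```

```text
t: 16.05
tcp_pos: [0.4892, 0.097, 0.0325]
tool_rot: [0.171, 0.985, -0.0, -0.005]
force: [-6.3, 3.9, 5.2]
finger_gap: 0.001
t: 16.95
tcp_pos: [0.5589, -0.035, 0.1034]
tool_rot: [0.173, 0.985, -0.0, 0.004]
force: [1.0, 1.0, 0.0]
finger_gap: 0.0
[ 0.55893011 -0.0350155   0.1034476 ] [-0.11438145 -0.01432205]
```

View pics/w15.png

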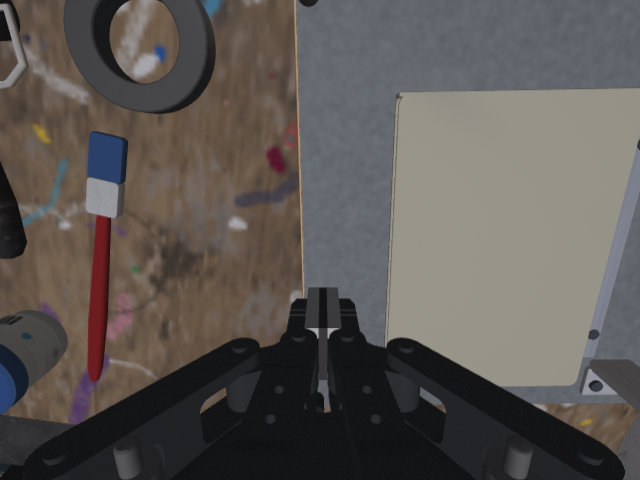

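View pics/t15c.png

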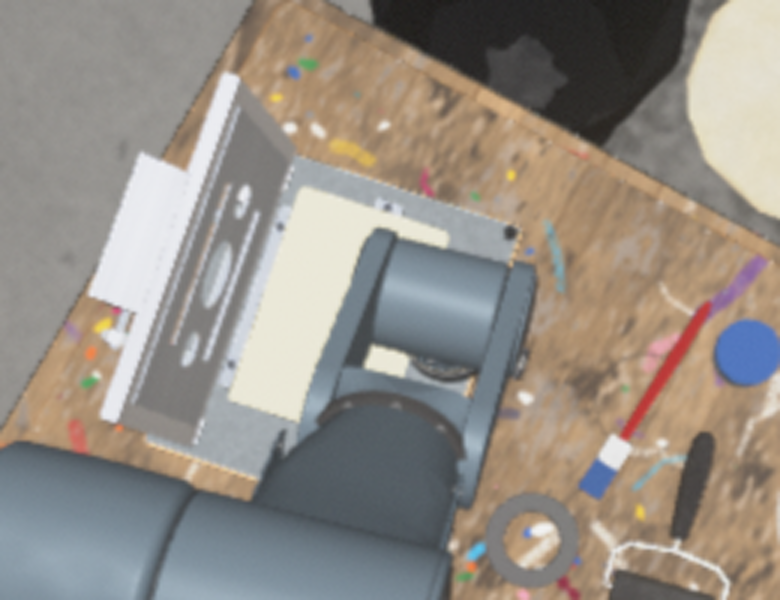

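```bash
python3 - <<'E'
from h import *
p,d,ci=load('w15')
for u,v,z in[(398,95,.041),(387,340,.041),(578,386,.041),(296,30,.03),(302,280,.03),(586,360,.037),(639,165,.037)]:
    print((topress(plane(ci,u,v,z))*1000).round(1))
E
```

```text
[-72.8  83.2]
[-70.3 -75.5]
[  72.7 -115.3]
[-129.7  117.9]
[-129.7  -34.3]
[ 77.  -95.7]
[76.4 44. ]
```

```bash
python3 -m inch '[[1,[0.24,0,0.35],[0,0,0]],[1,[0.24,0,0.69],[0,0,0]],[1,[0.24,0,0.7],[0,0,0]],[1,[0.24,0.12,0.7],[0,0,0]],[1,[0.24,0.24,0.7],[0,0,0]],[1,[0.24,0.28,0.7],[0,0,0]],[1,[0.24,0.31,0.7],[0,0,0]],[1,[0.24,0.31,0.7],[0,0,0]]]'; python3 -m inch '[[1,[0,0.015,0],[0,0,0]],[1,[0,0.015,0],[0,0,0]]]';python3 -m inch '[[1,[0,0.015,0],[0,0,0]],[1,[0,0.015,0],[0,0,0]]]'
python3 - <<'E'
from h import *
s=sense();print(s['tcp_pos'],topress(s['tcp_pos']))
E
```

```text
t: 17.85
tcp_pos: [0.5414, 0.0059, 0.0332]
tool_rot: [0.17, 0.985, -0.0, -0.0]
force: [-1.9, -1.1, 2.1]
finger_gap: -0.002
t: 18.05
tcp_pos: [0.5415, 0.0061, 0.0331]
tool_rot: [0.171, 0.985, -0.001, -0.001]
force: [-2.9, -4.2, 4.1]
finger_gap: -0.001
t: 18.25
tcp_pos: [0.5416, 0.0064, 0.0331]
tool_rot: [0.17, 0.985, -0.002, -0.001]
force: [-4.8, -10.1, 4.0]
finger_gap: 0.001
[0.54161161 0.00637075 0.03311421] [-0.08125448  0.01593281]
```

```bash
python3 -m inch '[[1,[0,0.01,0],[0,0,0]],[1,[0,0.01,0],[0,0,0]],[1,[0,-0.15,0],[0,0,0]],[1,[0,-0.3,0],[0,0,0]],[1,[0,-0.4,-0.35],[0,0,0]],[1,[-0.2,-0.4,-0.7],[0,0,0]],[1,[-0.4,-0.4,-1],[0,0,0]],[1,[-0.4,-0.4,-1],[0,0,0]]]';python3 -m inch '[[1,[0,0,-0.4],[0,0,0]],[1,[-0.3,0,-0.8],[0,0,0]],[1,[-0.6,0,-0.9],[0,0,0]],[1,[-0.6,0,-0.9],[0,0,0]]]'
python3 - <<'E'
from h import *
s=sense();print(s['tcp_pos'],topress(s['tcp_pos']))
snap('wrist','w16');p,d,c=snap('top','t16')
cv2.imwrite('pics/t16c.png',cv2.resize(p[130:330,150:410],None,fx=3,fy=3,interpolation=cv2.INTER_CUBIC))
E
```

```text
t: 19.05
tcp_pos: [0.5734, -0.0457, 0.1375]
tool_rot: [0.172, 0.985, -0.0, 0.007]
force: [0.8, -0.8, -0.1]
finger_gap: -0.004
t: 19.45
tcp_pos: [0.628, -0.0653, 0.225]
tool_rot: [0.172, 0.985, -0.0, 0.005]
force: [-1.2, 0.3, -0.1]
finger_gap: -0.004
[ 0.62800803 -0.06534997  0.22496715] [-0.11965715 -0.0895823 ]
```

View pics/w16.png

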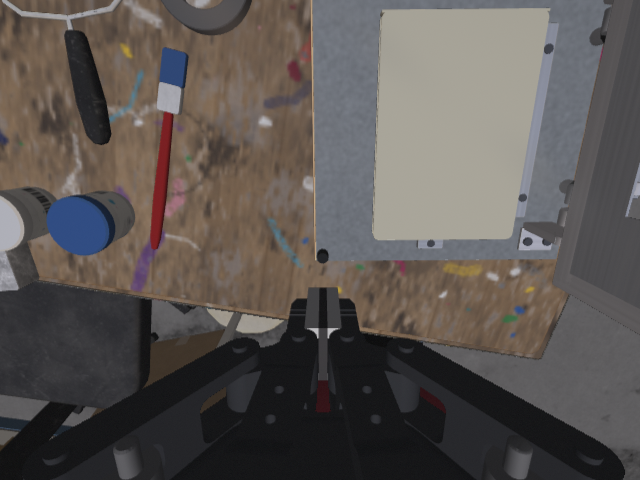

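View pics/t16c.png

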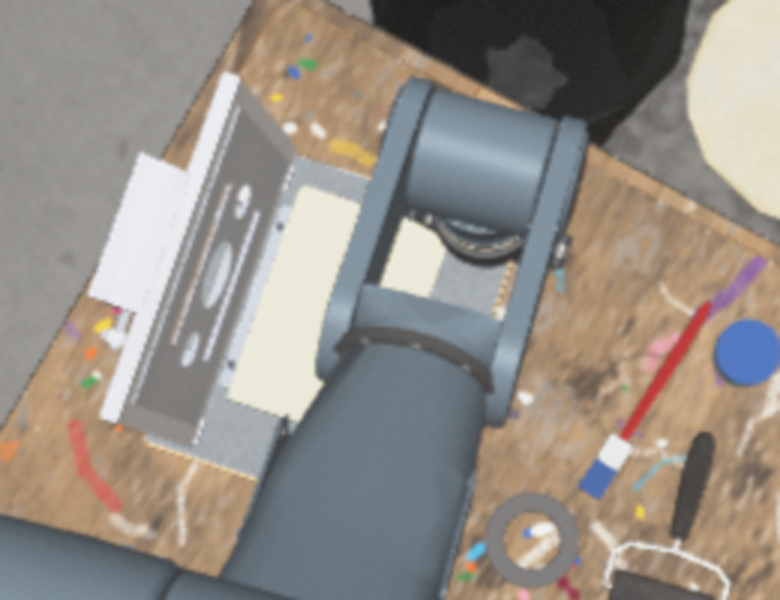

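```bash
python3 - <<'E'
from h import *
p,d,ci=load('w16')
cv2.imwrite('pics/w16c.png',cv2.resize(p[0:270,300:620],None,fx=2.2,fy=2.2,interpolation=cv2.INTER_CUBIC))
pp={}
for n,u,v,z in[('FL',382,11,.041),('FR',373,239,.041),('BR',514,240,.041),('BL',549,9,.041),('bed1',313,20,.03),('bed2',315,240,.03),('bedcorner',317,262,.03),('ss',419,240,.037),('ss2',442,240,.037)]:
    pp[n]=topress(plane(ci,u,v,z))*1000; print(n,pp[n].round(1))
c=(pp['FL']+pp['FR']+pp['BL']+pp['BR'])/4; print(c, [(pp['FL']-pp['FR'])[0]/200,(pp['BL']-pp['BR'])[0]/200,(pp['BR']-pp['FR'])[1]/140,(pp['BL']-pp['FL'])[1]/140])
E
```

```text
FL [-70.7  83.8]
FR [ -69.4 -114.9]
BR [  73.4 -116.3]
BL [67.8 85.1]
bed1 [-128.4   80.4]
bed2 [-128.3 -119.4]
bedcorner [-126.4 -144.1]
ss [ -21.6 -117.4]
ss2 [   1.9 -117.4]
[  0.26177987 -15.57050767] [np.float64(-0.006447407982585389), np.float64(-0.02765574421415856), np.float64(-0.009532353448739985), np.float64(0.009094854711476025)]
```

View pics/w16c.png

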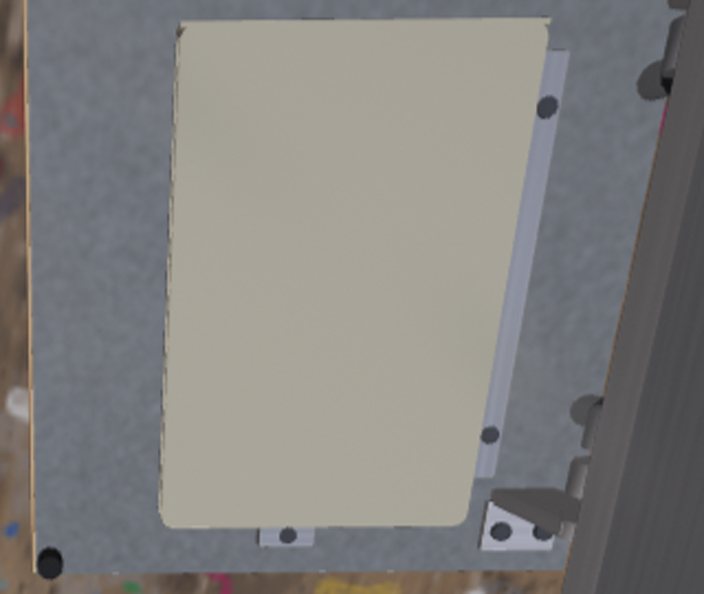

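```bash
python3 -c "
from h import *
s=sense();print(s['force'],abs(s['qd']).max());print(sign_off())"
```

```text
[-0.56568775  0.45276624 -0.32312283] 0.0509100866478471
the job is handed in; nothing more can be done
None
```

I raised the stencil frame and pushed the sketchbook home against both stops, then handed the job in at about 19.5 s. No verdict was reported.

- **Frame:** I pushed it up by the lip with shut, tilted fingertips, past its balance point, until it fell open by itself. It was still standing raised in the last pictures, with the fingers well clear. I did not measure the hinge angle.
- **Sketchbook:** I pushed it to the back stop, then along to the side stop. The side push turned it slightly (about 0.016 rad), so I pushed the front edge once more to square it. Contact force rose sharply at each stop.

**Last checks:**
- **Position:** the sketchbook's centre measured (0.3, -15.6) mm in the press's frame, against a home of (0, -15). Measured from the bed's front edge instead, it comes out about 1.3 mm short in x, still inside the 3 mm tolerance.
- **Angle:** the edges disagreed, and I relied mainly on the flush contact:
  - The front edge read about 0.006 rad, and the two sides about 0.009 rad in opposite senses.
  - The back edge read about 0.028 rad, close to the 0.03 limit. The fixed back stop showed a similar skew (about 0.025 rad) in an earlier wrist picture, so I took that as camera error.
- **Other things on the bench:** none looked moved in the last pictures, but I did not measure them. The force at the tool was about zero at hand-in.

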